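Lock a drive adapter into a torque-bench fixture

TASK

Push the large flanged drive adapter along the fixture bed, between the funnel rails, until it is fully home against the end stop. Then press the spring plunger down so that its pin drops behind the adapter, and while it is held down slide the keeper all the way over it, so that the plunger stays trapped when you let go. Leave the other things on the bench where they are.

Things in the scene. Friction and masses are not known exactly. Their poses are not given: they have to be found in the camera images.
- nest (a point): Point on the fixture's bed (12 mm above the bench) where the centre of the adapter's underside lies when fully home. Fixture: fixed aluminium plate 230 x 180 mm, 12 thick, with steel rails and a white plunger housing. Axes: x = the way in, from open mouth to end stop; y = towards the housing; z up. Below, positions 'at x, y' are in this frame in mm. Plate: x -170..60, y -65..115. Same axes for all fixture points.
- mouth (a point): Point on the bed midway between the ends of the funnel rails, at x -84, y 0. Rails are 16 mm high; their inner faces stand at y +-53.5 here and converge to a parallel throat at y +-37.5 from x -24 to the end stop (face at x 36, 20 high). Before the mouth the bed is open to x -170.
- adapter_mid (a point): The large drive adapter: loose steel part, about 0.45 kg, round flange 72 mm diameter and 20 thick, with a hub 24 mm diameter and 14 high on top. The point is on its axis, 10 mm above its underside. It starts on the smooth oiled bed at the mouth of the rails and slides easily. A similar smaller adapter (48 mm) on the bench is not part of the job.
- pin (a point): Lower end of the plunger's pin (10 mm diameter, round end), at x -30, y 31, 25 mm above the bed while up; moves down with the plunger. Its arm (10 mm wide, underside 38 above the bed) runs from y 25 to the housing: keep a pushing tool to y below about 18 there. Pressed, the pin stands 2 mm clear behind the home adapter; if the adapter is not home it lands on the flange.
- pad (a point): Centre of the top face of the plunger's press pad, a polished slippery steel bar 52 mm long (along x) and 24 wide, at x -36, y 80, 70 mm above the bed when up; moves down with the plunger. The housing (y 53..107) around the pad is only 34 mm high above the bed for x -70..-14; beyond, x -14..52, the keeper's ways are 52 high, so fingers on the pressed pad pass over them.
- plunger (a joint): How far the plunger is pressed down, m: 0 up, 0.019 bottomed. It springs back up; pressing takes about 3 N at first, 7 N at the bottom (more if pressed fast). The keeper can pass over its shoulder only while it is pressed 0.0115 or more (best 0.013 to 0.016); trapped under the keeper it rests at about 0.011.
- tab (a point): Centre of the near face (facing -x) of the keeper's upright tab, dark steel, 30 mm wide, 6 thick, standing from 50 to 86 mm above the bed (this point 68). At x -8, y 80 when open, 2 mm past the far end of the pad; moves with the keeper. Shut fingers that hold the pad down and move along +x, staying at that height, push it along.
- keeper (a joint): How far the keeper has slid along +x, m: 0 open, 0.022 fully over the plunger's shoulder. Light friction (about 2 N), stays where left. It meets the raised shoulder after 2 mm and goes no further unless the plunger is held down; past about 0.006 it holds the plunger down by itself.
- socket_big: bystander: steel socket 32 mm diameter, 38 high, beside the fixture; leave alone
- socket_small: bystander: steel socket 24 mm diameter, 30 high, beyond the fixture; leave alone
- small_adapter: bystander: small flanged adapter 48 mm diameter, 28 high, beside the plunger housing; leave alone
- wrench: bystander: torque wrench 0.35 m long lying on the left; leave alone
- driver: bystander: screwdriver lying on the right; leave alone
- oiler: bystander: grey bottle 44 mm diameter, 90 high, on the left; leave alone
Things that resemble listed ones, but are neither listed nor needed, are in the scene too. Leave any green look-alike of the part that bears adapter_mid alone.

How it is judged:
By the outcome, as a careful person would: the job done as asked, in the order asked, and still so for the second after the job is handed in, with the robot touching nothing.
It also fails if it takes over 51 s, if anything falls off the work surface, if the arm or the gripper's body presses on something with over 40 N, if the wrist force passes 120 N, or if a joint passes its speed limit or range.

ROBOT

A 6-joint arm with a two-finger parallel gripper is mounted at the origin on the work surface. World frame = base frame: x ahead of the robot, y to its left, z up, the work surface at z = 0. Lengths are in mm, angles in rad, forces in N, time in s.
With the tool pointing down it reaches from about 425 to 1125 mm from the base axis. Payload 14.9 kg.
Tool frame: the origin (TCP) lies at the very end of the fingers, on their centre line; the grasp point (between the pads) lies 19 mm behind it; z points along the fingers, y is the direction in which the jaws open and shut (so a half turn about z gives the same grasp; the last joint's range is limited). The gripper opens to 91 mm and grips with 3 to 60 N. Pads are 32 mm wide; open, the fingers measure 118 mm over their backs; the gripper's body (76 mm by 178 mm) begins 60 mm behind the grasp point.
Start: joints at [-1.215, 0.379, 1.734, -0, 1.028, -0.033], TCP at [265.352, -647.77, 213.932] pointing down, gripper open.
Joint ranges: [-2.77, 2.77], [-0.74, 2.19], [0, 2.66], [-1.06, 4.2], [0.31, 2.87], [-3.08, 3.08]. Speed limits (rad/s): [1.89, 1.89, 2.39, 3.14, 3.14, 3.14].

INTERFACE

Orientations are given as a 3x3 rotation matrix whose columns are the frame's x, y, z axes.
In Python, from bench import env gives the robot as it stands.
- The arm moves only by the tool arm_command, never from a script. Its argument "targets" is a list of rows, each a list of 6 numbers: the shift along the world's x, y, z each as a share of 1 m, from -1 to 1, then the turn, a rotation vector about the world's x, y, z each as a share of 0.08 rad, from -1 to 1. In form: [[dx, dy, dz, wx, wy, wz], ...]. A call has 1 to 20 rows; each row shifts and turns the commanded pose from where the row before left it; what a row does not reach is not made up. A row lasts 1/8 s, in which the tool goes at most 62.5 mm and 10.7 degrees, less where a joint would pass 70% of its speed; a pose out of reach is approached as far as the arm can. A call with a number of a shift or a turn outside -1 to 1 is refused whole. A call with a gripper value outside its range is refused whole. "grip" is the opening in per cent of the stroke, from 0 (shut) to 100 (fully open), set as the call begins (left out, the last holds). The fingers move at their own pace and stop on an object; "squeeze" is the grip in N (left out, the last holds). Time passes only in rows, so rows that do not move let the fingers close. It gives the time, the measured TCP pose, the force and the opening at its end, in the units of the state.
- env.state(): the state, without advancing time (a new reading comes with each control period).
- env.get_image(name): name is "scene" or "top" or "wrist"; returns a dict with "frame" (480x640x3 uint8, blue, green, red), "fovy" (degrees; the focal length in pixels is half the picture's height over the tangent of half this angle, whatever the lens; pixels are square), "cx", "cy" (the principal point, pixels), "k1" (the pictures are not rectified: a ray, as slopes to the right and down, at radius r is drawn at 1 + k1 r^2 times it, then the intrinsics apply), "pose" (4x4, takes a point from camera to world coordinates); the wrist camera has in their place "hand_eye" (4x4, takes a point from camera to tool coordinates, whose origin is the TCP and whose axes are the flange's). Camera axes: x right, y up, looking along -z (the intrinsics and any distortion apply to the point x, -y, -z); pixel columns grow to the right and rows downward; lengths in mm; the calibration is good to about 2 mm. A picture is of the moment at which its call begins: read the wrist's pose just before it. There is no depth.
- env.sign_off(): hands the job in, once; it reports no verdict.
The state is a dict: "t": time; "joints": joint angles; "dq": joint speeds; "joint_efforts": joint torques, N m; "ee_pos": TCP position; "tool_rot": TCP orientation; "wrist_force": force on the tool from outside, world axes, zero at the start; "ft_torque": the same for the moment, N m; "gripper_width": finger opening in mm.
Only numpy, scipy, OpenCV 4.12 (cv2) and the standard library are available. Lean on these libraries where they do the work, as an engineer would, in place of code of your own. Each camera call takes 0.05 s, during which the arm holds its last target. There are 200 camera calls.

## Working session

There is one attempt and no reset: what is moved stays moved. The work goes in short steps, Python scripts to look and compute and a tool call to move; the robot and the scene stay as the last step left them, time stands still between calls to the robot, and variables do not carry over. Pictures are saved under pics/ and viewed, about 8 in all and at most 12, crops included, and the job is handed in when it is done.

Besides the shell and the picture viewer there is one more tool, called after "Call:" by a JSON object that holds its "name" and its "arguments". arm_command: Moves the arm, as the interface text tells. Shift numbers are shares of 1 m and turn numbers shares of 0.08 rad, none past 1 either way. Its arguments: {"type":"object","properties":{"targets":{"type":"array","items":{"type":"array","items":{"type":"number","minimum":-1,"maximum":1}}},"grip":{"type":"number"},"squeeze":{"type":"number"}},"required":["targets"]}

```bash
mkdir -p pics; cat > h.py <<'E'
import numpy as np, cv2, pickle
from bench import env
def shot(n,name):
    s=env.state(); d=env.get_image(n)
    cv2.imwrite(f'pics/{name}.png',d['frame'])
    if n=='wrist':
        T=np.eye(4);T[:3,:3]=np.array(s['tool_rot']).reshape(3,3);T[:3,3]=s['ee_pos'];d['pose']=T@np.array(d['hand_eye'])
    pickle.dump(d,open(f'pics/{name}.pkl','wb')); return d
def load(name): return pickle.load(open(f'pics/{name}.pkl','rb'))
def ray(d,u,v):
    f=240/np.tan(np.radians(d['fovy'])/2); q=np.array([(u-d['cx'])/f,(v-d['cy'])/f]); p=q.copy()
    for _ in range(20): p=q/(1+d['k1']*(p@p))
    T=np.array(d['pose']); return T[:3,3],T[:3,:3]@np.array([p[0],-p[1],-1])
def at(d,u,v,z):
    o,r=ray(d,u,v); return o+r*(z-o[2])/r[2]
def proj(d,P):
    f=240/np.tan(np.radians(d['fovy'])/2);T=np.array(d['pose']); c=T[:3,:3].T@(np.array(P)-T[:3,3]); p=np.array([c[0],-c[1]])/-c[2]
    p=p*(1+d['k1']*(p@p)); return p*f+[d['cx'],d['cy']]
E
python3 - <<'E'
from h import *
for n in('top','scene'):
    d=shot(n,n); print(n,d['fovy'],d['k1'],np.round(d['pose'],2).tolist())
print(env.state())
E
```

```text
top 44.44318263822595 -0.14520589271977039 [[0.01, 0.99, -0.11, 409.36], [-1.0, 0.01, -0.0, 3.77], [0.0, 0.11, 0.99, 1612.11], [0.0, 0.0, 0.0, 1.0]]
scene 43.20916942237152 -0.08533072774691372 [[0.57, -0.45, 0.69, 1409.87], [0.82, 0.31, -0.47, -577.47], [-0.0, 0.84, 0.55, 744.15], [0.0, 0.0, 0.0, 1.0]]
{'t': 0.1, 'joints': array([-1.21530983e+00,  3.79366815e-01,  1.73472087e+00,  4.32853666e-06,
        1.02851277e+00, -3.32848694e-02]), 'dq': array([-0.00064656, -0.00078775, -0.00236923,  0.00055612,  0.00168177,
        0.0002515 ]), 'joint_efforts': array([-8.88856739e-04, -7.65039968e+01, -4.35289299e+01,  6.52112556e-02,
        3.98334372e-02, -1.50739641e-05]), 'ee_pos': array([ 265.21627734, -647.42281504,  213.34711939]), 'tool_rot': array([[ 9.25376327e-01,  3.79049512e-01, -3.47288323e-04],
       [ 3.79049669e-01, -9.25375844e-01,  9.46087532e-04],
       [ 3.72417921e-05, -1.00712653e-03, -9.99999492e-01]]), 'wrist_force': array([ 0.9336402 ,  0.79981736, -0.15509229]), 'ft_torque': array([0.0059484 , 0.00528363, 0.01030601]), 'gripper_width': 91.08896916918499}
```

View pics/top.png

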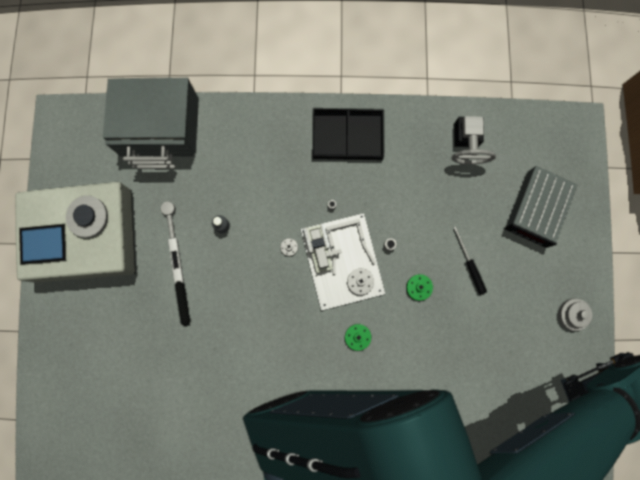

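View pics/scene.png

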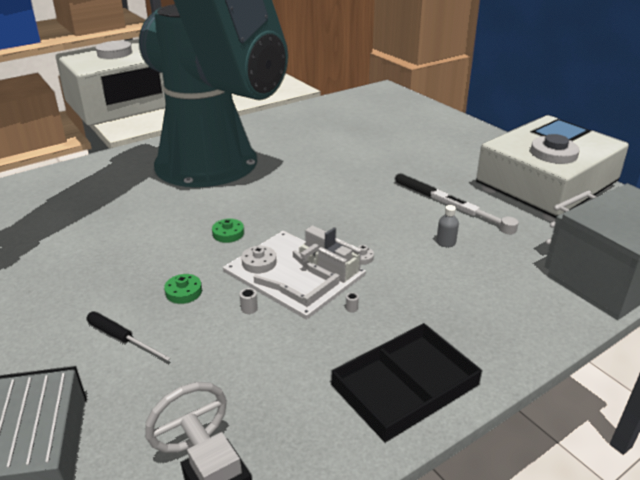

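The top view shows the fixture plate at about (343,262). The steel adapter is on it at (360,282), the housing at (320,250) and the small adapter beside the housing at (289,247). The two green look-alikes, at (357,337) and (420,288), are off the plate. The adapter I need is the steel one on the plate. I'll confirm that in an enlarged crop and read the plate corners.

```bash
python3 - <<'E'
from h import *
a=cv2.imread('pics/top.png')[200:320,280:410]; a=cv2.resize(a,None,fx=6,fy=6*0+5,interpolation=cv2.INTER_CUBIC)
cv2.imwrite('pics/c1.png',a)
E
```

```text
(no output)
```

View pics/c1.png

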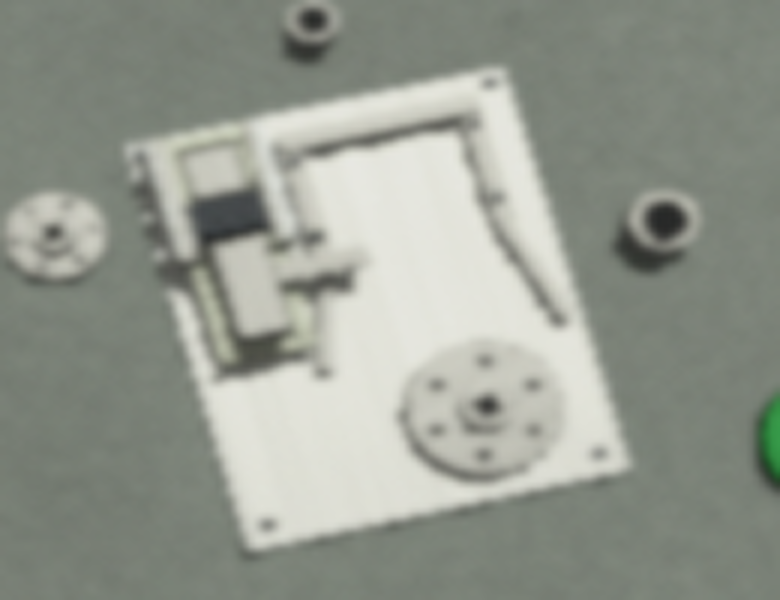

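The crop confirms the steel adapter on the plate, flange top centre at crop (485,410). The plate corners are at (130,143), (500,68), (632,468) and (250,552), and the dark tab is at (230,213).

```bash
python3 - <<'E'
from h import *
d=load('top')
c=lambda x,y:(280+(x+.5)/6-.5,200+(y+.5)/5-.5)
F=np.array([[60,115],[60,-65],[-170,-65],[-170,115]],float)
W=np.array([at(d,*c(x,y),12)[:2] for x,y in[(130,143),(500,68),(632,468),(250,552)]])
print(W.round(1), [np.linalg.norm(W[i]-W[(i+1)%4]).round(1) for i in range(4)])
A=F-F.mean(0);B=W-W.mean(0);U,S,V=np.linalg.svd(A.T@B);R=(U@V).T
t=W.mean(0)-R@F.mean(0)
print(R,t,np.degrees(np.arctan2(R[1,0],R[0,0])),(F@R.T+t-W).round(1))
np.savez('fx.npz',R=R,t=t)
w=at(d,*c(485,412),32)[:2];print('adapter',w,R.T@(w-t))
w=at(d,*c(487,400),46)[:2];print('hub',w,R.T@(w-t))
w=at(d,*c(248,285),82)[:2];print('pad',w,R.T@(w-t))
E
```

```text
[[ 647.5   44.8]
 [ 692.  -124.9]
 [ 472.  -186.4]
 [ 424.1  -13.3]] [np.float64(175.4), np.float64(228.4), np.float64(179.5), np.float64(230.9)]
[[ 0.9655067  -0.26037821]
 [ 0.26037821  0.9655067 ]] [618.49554239 -79.77365627] 15.092505036967072 [[-1.   2.1]
 [ 1.4 -2. ]
 [-0.7 -0.4]
 [ 0.4  0.3]]
adapter [ 500.53323074 -117.62389848] [-123.74878057   -5.82984675]
hub [ 506.15587352 -117.39164413] [-118.25960732   -7.06961728]
pad [562.736029    -9.81199574] [-35.61969172  82.06701431]
```

Call:
{"name": "arm_command", "arguments": {"targets": [[0.0101, 0.0287, 0, 0, 0, 1], [0.0101, 0.0287, 0, 0, 0, 1], [0.0101, 0.0287, 0, 0, 0, 1], [0.0101, 0.0287, 0, 0, 0, 1], [0.0101, 0.0287, 0, 0, 0, 1], [0.0101, 0.0287, 0, 0, 0, 1], [0.0101, 0.0287, 0, 0, 0, 1], [0.0101, 0.0287, 0, 0, 0, 1], [0.0101, 0.0287, 0, 0, 0, 1], [0.0101, 0.0287, 0, 0, 0, 1], [0.0101, 0.0287, 0, 0, 0, 1], [0.0101, 0.0287, 0, 0, 0, 1], [0.0101, 0.0287, 0, 0, 0, 1], [0.0101, 0.0287, 0, 0, 0, 1], [0.0101, 0.0287, 0, 0, 0, 1], [0.0101, 0.0287, 0, 0, 0, 1], [0.0101, 0.0287, 0, 0, 0, 1], [0.0101, 0.0287, 0, 0, 0, 1], [0, 0, 0, 0, 0, 0], [0, 0, 0, 0, 0, 0]], "grip": 0, "squeeze": 20}}

```text
t: 2.6
ee_pos: [447.0, -131.4, 213.8]
tool_rot: [[-0.255, 0.967, -0.0], [0.967, 0.255, -0.0], [0.0, -0.0, -1.0]]
wrist_force: [0.4, -0.5, -0.8]
gripper_width: 0.4
```

```bash
python3 - <<'E'
from h import *
d=shot('wrist','w1'); print(d['fovy'],d['k1'],np.round(d['hand_eye'],2).tolist()); s=env.state(); print(s['t'],s['ee_pos'],s['tool_rot'],s['gripper_width'],s['wrist_force'])
f=np.load('fx.npz');R,t=f['R'],f['t']
for n,P in dict(ad=(-121,-6,32),nest=(0,0,12),mouth=(-84,0,12),pad=(-36,80,82)).items(): print(n,proj(d,[*(R@P[:2]+t),P[2]]).round())
E
```

```text
59.12963101748573 0.012980067338824418 [[0.0, 0.96, 0.27, 76.04], [1.0, -0.0, -0.0, 0.15], [-0.0, 0.27, -0.96, -170.59], [0.0, 0.0, 0.0, 1.0]]
2.65 [ 446.95294574 -131.64016952  213.88410636] [[-2.54106371e-01  9.67176264e-01 -1.62635347e-04]
 [ 9.67176278e-01  2.54106365e-01 -5.78452456e-05]
 [-1.46198716e-05 -1.71995895e-04 -9.99999985e-01]] 0.45663647359078174 [-0.36534279 -0.07533639 -0.34446439]
ad [377. 219.]
nest [510. 207.]
mouth [415. 207.]
pad [518. 110.]
```

View pics/w1.png

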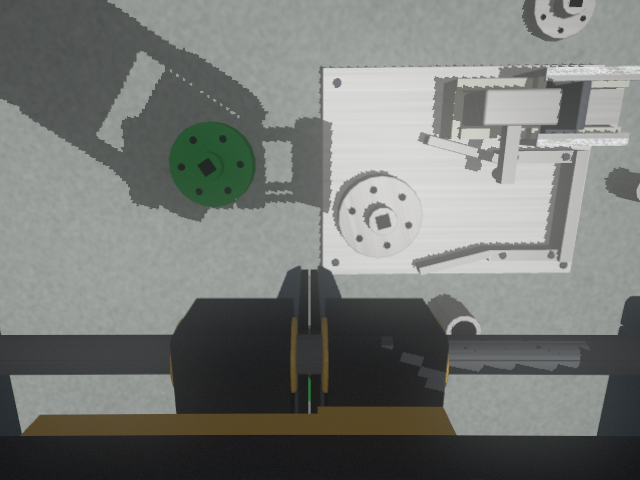

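The wrist view shows the adapter flange at (380,215), the plate corners at (322,67), (322,273) and (571,272), and the pad top at about x 484–560, y 90–125. The green look-alike at (212,165) is behind the plate.

```bash
python3 - <<'E'
from h import *
d=load('w1'); f=np.load('fx.npz');R0,t0=f['R'],f['t']
F=np.array([[-170,115],[-170,-65],[60,-65]],float)
W=np.array([at(d,*p,12)[:2] for p in[(322,67),(322,273),(571,272)]])
print(W.round(1),np.linalg.norm(W[0]-W[1]),np.linalg.norm(W[2]-W[1]))
A=F-F.mean(0);B=W-W.mean(0);U,S,V=np.linalg.svd(A.T@B);R=(U@V).T;t=W.mean(0)-R@F.mean(0)
print(t0,t,np.degrees(np.arctan2(R[1,0],R[0,0])),(F@R.T+t-W).round(1))
np.savez('fx2.npz',R=R,t=t)
for n,p,z in[('flange',(380,215),32),('hub',(383,222),46),('padnearL',(484,92),82),('padnearR',(484,125),82),('green',(212,165),20)]:
    w=at(d,*p,z)[:2];print(n,w.round(1),(R.T@(w-t)).round(1),(R0.T@(w-t0)).round(1))
a=cv2.resize(d['frame'][50:290,400:640],(800,600*1),interpolation=cv2.INTER_CUBIC);cv2.imwrite('pics/c2.png',a)
E
```

```text
[[ 426.3  -10.7]
 [ 473.4 -182.8]
 [ 696.1 -122.7]] 178.4703302197835 230.61332734838635
[618.49554239 -79.77365627] [620.63015753 -75.87970919] 15.34330615411604 [[-0.1  0.7]
 [ 0.4 -0.7]
 [-0.4  0. ]]
flange [ 504.8 -113.2] [-121.6   -5.4] [-118.5   -2.7]
hub [ 505.9 -116. ] [-121.3   -8.3] [-118.2   -5.6]
padnearL [536.2  -6.9] [-63.2  88.8] [-60.5  91.8]
padnearR [544. -27.] [-61.   67.5] [-58.2  70.4]
green [ 356.4 -110.3] [-263.9   36.7] [-261.    38.7]
```

View pics/c2.png

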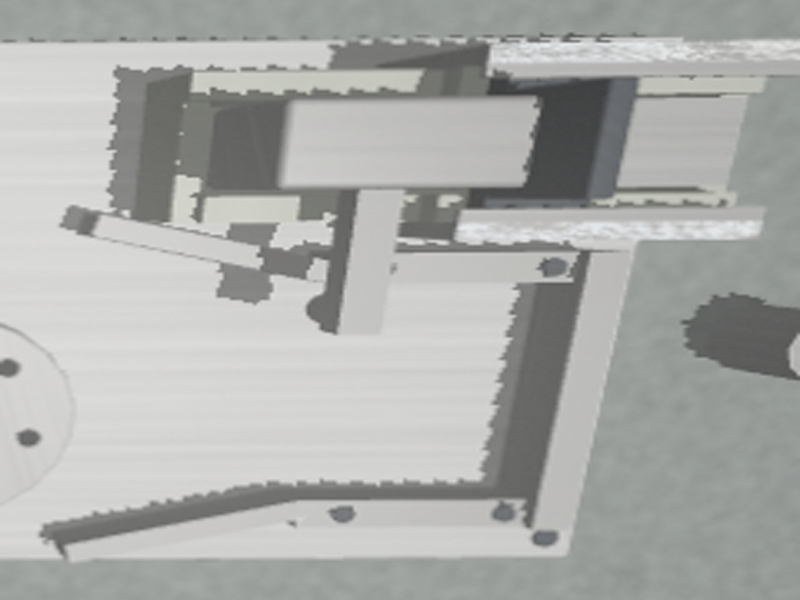

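Call:
{"name": "arm_command", "arguments": {"targets": [[0.001, 0.003, -0.04, 0, 0, 0.1], [0, 0, -0.045, 0, 0, 0], [0, 0, -0.045, 0, 0, 0], [0, 0, -0.035, 0, 0, 0], [0, 0, -0.02, 0, 0, 0], [0, 0, -0.009, 0, 0, 0], [0, 0, 0, 0, 0, 0]]}}

```text
t: 3.52
ee_pos: [448.0, -128.6, 19.9]
tool_rot: [[-0.262, 0.965, -0.0], [0.965, 0.262, 0.0], [0.0, -0.0, -1.0]]
wrist_force: [0.3, -0.6, 0.3]
gripper_width: 0.4
```

Call:
{"name": "arm_command", "arguments": {"targets": [[0.0039, 0.001, 0, 0, 0, 0], [0.0039, 0.001, 0, 0, 0, 0], [0.0058, 0.0017, 0, 0, 0, 0], [0.0058, 0.0017, 0, 0, 0, 0], [0.0058, 0.0017, 0, 0, 0, 0], [0.0058, 0.0017, 0, 0, 0, 0], [0.0058, 0.0017, 0, 0, 0, 0], [0.0058, 0.0017, 0, 0, 0, 0], [0.0058, 0.0017, 0, 0, 0, 0], [0.0058, 0.0017, 0, 0, 0, 0], [0.0058, 0.0017, 0, 0, 0, 0], [0.0058, 0.0017, 0, 0, 0, 0], [0.0058, 0.0017, 0, 0, 0, 0], [0.0058, 0.0017, 0, 0, 0, 0], [0.0058, 0.0017, 0, 0, 0, 0], [0.0058, 0.0017, 0, 0, 0, 0], [0.0058, 0.0017, 0, 0, 0, 0], [0.0039, 0.001, 0, 0, 0, 0], [0, 0, 0, 0, 0, 0]]}}

```text
t: 5.9
ee_pos: [547.3, -99.6, 20.0]
tool_rot: [[-0.263, 0.965, 0.0], [0.965, 0.263, -0.0], [-0.0, 0.0, -1.0]]
wrist_force: [-0.3, 0.6, -0.4]
gripper_width: 0.6
```

```bash
python3 - <<'E'
from h import *
d=shot('wrist','w2');s=env.state();print(s['t'],s['ee_pos'],s['wrist_force'])
R=np.array([[.965,-.2622],[.2622,.965]]);print(R.T@(s['ee_pos'][:2]-[619.5,-77.8]))
E
```

```text
5.95 [547.08734466 -99.66092822  19.96612697] [-0.5266846   0.45387563  0.27461572]
[-75.61014778  -2.1091975 ]
```

View pics/w2.png

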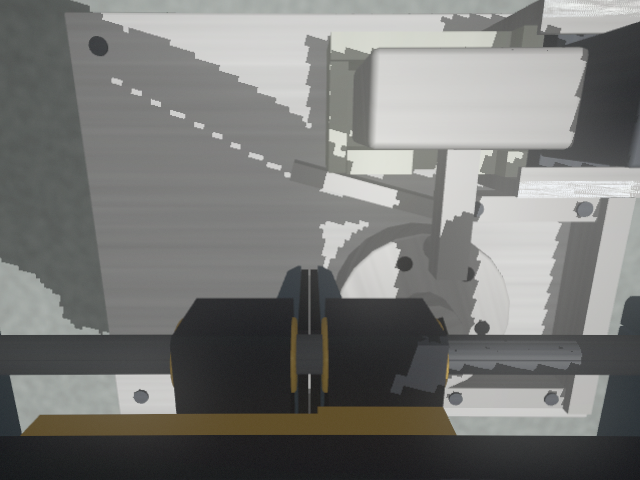

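The adapter is ahead of the fingers and entering the throat, with its flange spanning u≈335–510. I'll push on until it touches the stop.

Call:
{"name": "arm_command", "arguments": {"targets": [[0.0039, 0.0011, 0, 0, 0, 0], [0.0039, 0.0011, 0, 0, 0, 0], [0.0039, 0.0011, 0, 0, 0, 0], [0.0039, 0.0011, 0, 0, 0, 0], [0.0029, 0.0008, 0, 0, 0, 0], [0.0019, 0.0005, 0, 0, 0, 0], [0.0019, 0.0005, 0, 0, 0, 0], [0, 0, 0, 0, 0, 0]]}}

```text
t: 6.95
ee_pos: [569.4, -93.5, 20.0]
tool_rot: [[-0.263, 0.965, 0.0], [0.965, 0.263, -0.0], [-0.0, 0.0, -1.0]]
wrist_force: [-0.7, -0.4, 0.7]
gripper_width: 0.8
```

Call:
{"name": "arm_command", "arguments": {"targets": [[0.001, 0.0003, 0, 0, 0, 0], [0.001, 0.0003, 0, 0, 0, 0], [0, 0, 0, 0, 0, 0]]}}

```text
t: 7.32
ee_pos: [571.2, -92.8, 19.9]
tool_rot: [[-0.263, 0.965, 0.0], [0.965, 0.263, 0.0], [-0.0, 0.0, -1.0]]
wrist_force: [0.0, -0.7, 0.8]
gripper_width: 0.1
```

Call:
{"name": "arm_command", "arguments": {"targets": [[0.001, 0.0003, 0, 0, 0, 0], [0.001, 0.0003, 0, 0, 0, 0], [0, 0, 0, 0, 0, 0]]}}

```text
t: 7.7
ee_pos: [573.3, -92.3, 20.0]
tool_rot: [[-0.263, 0.965, 0.0], [0.965, 0.263, -0.0], [-0.0, 0.0, -1.0]]
wrist_force: [0.3, 0.4, 0.7]
gripper_width: 0.4
```

Call:
{"name": "arm_command", "arguments": {"targets": [[0.001, 0.0003, 0, 0, 0, 0], [0, 0, 0, 0, 0, 0]]}}

```text
t: 7.95
ee_pos: [574.2, -91.9, 19.9]
tool_rot: [[-0.263, 0.965, 0.0], [0.965, 0.263, -0.0], [-0.0, 0.0, -1.0]]
wrist_force: [-0.9, -0.0, 1.0]
gripper_width: 0.5
```

Call:
{"name": "arm_command", "arguments": {"targets": [[0.001, 0.0003, 0, 0, 0, 0], [0, 0, 0, 0, 0, 0]]}}

```text
t: 8.2
ee_pos: [575.2, -91.6, 19.9]
tool_rot: [[-0.263, 0.965, 0.0], [0.965, 0.263, 0.0], [-0.0, 0.0, -1.0]]
wrist_force: [0.2, -0.9, 0.6]
gripper_width: 0.5
```

Call:
{"name": "arm_command", "arguments": {"targets": [[0.001, 0.0003, 0, 0, 0, 0], [0.001, 0.0003, 0, 0, 0, 0], [0, 0, 0, 0, 0, 0]]}}

```text
t: 8.57
ee_pos: [577.1, -91.1, 19.9]
tool_rot: [[-0.263, 0.965, -0.0], [0.965, 0.263, -0.0], [0.0, -0.0, -1.0]]
wrist_force: [-1.7, -0.2, 1.5]
gripper_width: 0.4
```

Call:
{"name": "arm_command", "arguments": {"targets": [[0.001, 0.0003, 0, 0, 0, 0], [0.001, 0.0003, 0, 0, 0, 0], [0, 0, 0, 0, 0, 0]]}}

```text
t: 8.95
ee_pos: [577.2, -90.5, 19.5]
tool_rot: [[-0.263, 0.965, -0.004], [0.965, 0.263, 0.0], [0.001, -0.004, -1.0]]
wrist_force: [-12.1, -4.4, 6.5]
gripper_width: 0.2
```

Call:
{"name": "arm_command", "arguments": {"targets": [[0.001, 0.0003, 0, 0, 0, 0], [0.001, 0.0003, 0, 0, 0, 0], [0, 0, 0, 0, 0, 0]]}}

```text
t: 9.32
ee_pos: [577.3, -90.0, 19.1]
tool_rot: [[-0.263, 0.965, -0.008], [0.965, 0.263, 0.0], [0.003, -0.008, -1.0]]
wrist_force: [-22.1, -8.3, 12.0]
gripper_width: 0.4
```

Call:
{"name": "arm_command", "arguments": {"targets": [[-0.003, -0.0008, 0, 0, 0, 0], [-0.006, -0.0016, 0, 0, 0, 0], [-0.015, -0.0041, 0, 0, 0, 0], [0, 0, 0.03, 0, 0, 0], [0, 0, 0.05, 0, 0, 0], [0, 0, 0.03, 0, 0, 0], [0, 0, 0, 0, 0, 0]]}}

```text
t: 10.2
ee_pos: [558.0, -96.8, 132.2]
tool_rot: [[-0.263, 0.965, 0.004], [0.965, 0.263, -0.001], [-0.002, 0.004, -1.0]]
wrist_force: [-0.9, 0.3, 0.0]
gripper_width: 0.3
```

```bash
python3 - <<'E'
from h import *
d=shot('wrist','w3');s=env.state();print(s['t'],s['ee_pos'],s['wrist_force'])
E
```

```text
10.25 [557.0936857  -96.58757418 130.62201637] [0.1168659  0.0735477  0.06578877]
```

View pics/w3.png

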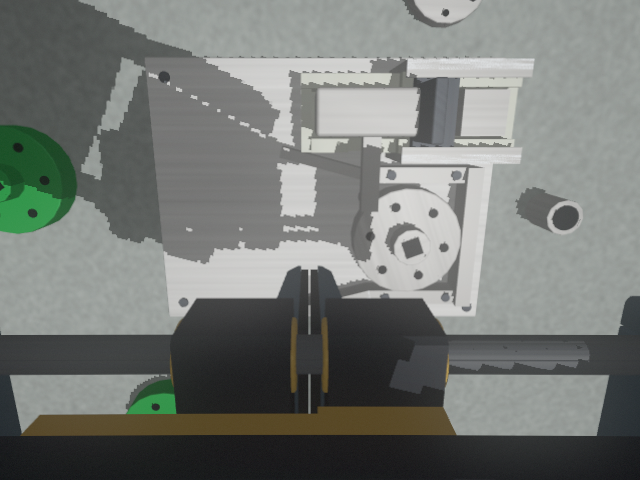

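The flange (u 355–461) is up against the end stop. The pad top spans (317,88) to (418,138), with the tab right behind it. I'll get positions from these pixels.

```bash
python3 - <<'E'
from h import *
d=load('w3');R=np.array([[.965,-.2622],[.2622,.965]]);t=np.array([619.5,-77.8])
for n,p,z in[('padc',(367,113),82),('padnear',(317,113),82),('padfar',(418,113),82),('flange',(409,239),32),('hub',(413,247),46),('stopfacetop',(467,225),32),('cornA',(148,58),12),('cornB',(170,317),12),('cornC',(475,316),12)]:
    w=at(d,*p,z)[:2];print(n,w.round(1),(R.T@(w-t)).round(1))
E
```

```text
padc [564.8 -10.1] [-35.1  79.7]
padnear [540.7 -16.7] [-60.   79.6]
padfar [589.3  -3.4] [-9.6 79.7]
flange [621.8 -76. ] [2.6 1.1]
hub [621.5 -77.6] [ 2.  -0.3]
stopfacetop [655.4 -57. ] [40.1 10.7]
cornA [429.7 -11. ] [-165.7  114.2]
cornB [ 475.  -184.2] [-167.3  -64.8]
cornC [ 695.  -123.5] [ 60.9 -63.9]
```

Call:
{"name": "arm_command", "arguments": {"targets": [[0.0008, 0.0044, 0, 0, 0, -0.98], [0.0008, 0.0044, 0, 0, 0, -0.98], [0.0008, 0.0044, 0, 0, 0, -0.98], [0.0008, 0.0044, 0, 0, 0, -0.98], [0.0008, 0.0044, 0, 0, 0, -0.98], [0.0008, 0.0044, 0, 0, 0, -0.98], [0.0008, 0.0044, 0, 0, 0, -0.98], [0.0008, 0.0044, 0, 0, 0, -0.98], [0.0008, 0.0044, 0, 0, 0, -0.98], [0.0008, 0.0044, 0, 0, 0, -0.98], [0.0008, 0.0044, 0, 0, 0, -0.98], [0.0008, 0.0044, 0, 0, 0, -0.98], [0.0008, 0.0044, 0, 0, 0, -0.98], [0.0008, 0.0044, 0, 0, 0, -0.98], [0.0008, 0.0044, 0, 0, 0, -0.98], [0.0008, 0.0044, 0, 0, 0, -0.98], [0.0008, 0.0044, 0, 0, 0, -0.98], [0.0008, 0.0044, -0.015, 0, 0, -0.98], [0.0008, 0.0044, -0.015, 0, 0, -0.98], [0.0005, 0.0044, -0.01, 0, 0, -0.98]]}}

```text
t: 12.75
ee_pos: [571.4, -8.3, 87.7]
tool_rot: [[0.965, 0.263, -0.003], [0.263, -0.965, 0.0], [-0.002, -0.001, -1.0]]
wrist_force: [-0.5, 0.8, -0.1]
gripper_width: 0.6
```

Call:
{"name": "arm_command", "arguments": {"targets": [[0, 0, -0.003, 0, 0, 0], [0, 0, 0, 0, 0, 0]]}}

```text
t: 13.0
ee_pos: [572.3, -8.5, 86.3]
tool_rot: [[0.964, 0.267, -0.001], [0.267, -0.964, 0.0], [-0.001, -0.0, -1.0]]
wrist_force: [0.1, -0.1, -0.3]
gripper_width: 0.6
```

```bash
python3 - <<'E'
from h import *
d=shot('wrist','w4');s=env.state();print(s['t'],s['ee_pos'],s['wrist_force'],s['joints'])
E
```

```text
13.05 [572.60991764  -8.54674278  86.70392437] [-0.1791045  -0.53358019  0.7311288 ] [-5.56167921e-02  3.69223071e-01  2.03886918e+00 -1.78679359e-05
  7.33950773e-01  1.24503545e+00]
```

View pics/w4.png

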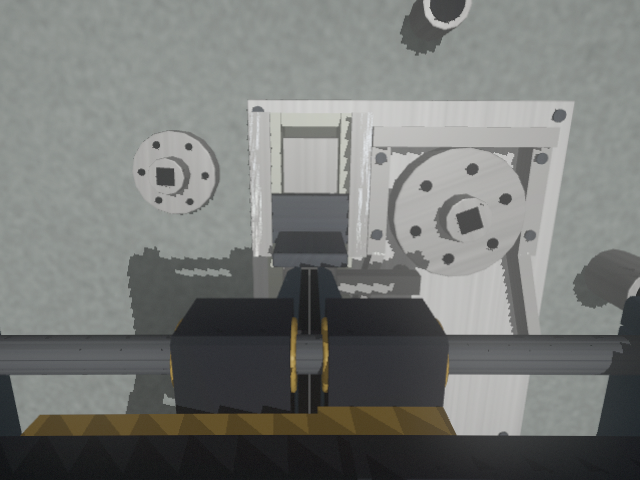

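The fingers are in line with the tab's middle (u≈310), and the adapter is against the stop. Next I'll press the pad down.

Call:
{"name": "arm_command", "arguments": {"targets": [[0, 0, -0.002, 0, 0, 0], [0, 0, -0.002, 0, 0, 0], [0, 0, -0.002, 0, 0, 0], [0, 0, -0.002, 0, 0, 0], [0, 0, -0.002, 0, 0, 0], [0, 0, 0, 0, 0, 0]]}}

```text
t: 13.8
ee_pos: [573.0, -8.4, 76.9]
tool_rot: [[0.964, 0.266, 0.0], [0.266, -0.964, -0.0], [0.0, 0.0, -1.0]]
wrist_force: [-1.0, -0.7, 3.7]
gripper_width: 0.5
```

Call:
{"name": "arm_command", "arguments": {"targets": [[0, 0, -0.002, 0, 0, 0], [0, 0, -0.002, 0, 0, 0], [0, 0, -0.002, 0, 0, 0], [0, 0, -0.002, 0, 0, 0], [0, 0, -0.0015, 0, 0, 0], [0, 0, 0, 0, 0, 0]]}}

```text
t: 14.55
ee_pos: [573.0, -8.4, 67.5]
tool_rot: [[0.964, 0.266, 0.0], [0.266, -0.964, -0.0], [0.0, 0.0, -1.0]]
wrist_force: [-1.4, -1.1, 5.6]
gripper_width: 0.7
```

The plunger went down about 14.5 mm with the expected spring force. A pin stopped by the flange would have halted at 5 mm, so the adapter is home. Now I'll slide the keeper.

Call:
{"name": "arm_command", "arguments": {"targets": [[0.0019, 0.0005, 0, 0, 0, 0], [0.0019, 0.0005, 0, 0, 0, 0], [0.0019, 0.0005, 0, 0, 0, 0], [0.0019, 0.0005, 0, 0, 0, 0], [0.0019, 0.0005, 0, 0, 0, 0], [0.0019, 0.0005, 0, 0, 0, 0], [0, 0, 0, 0, 0, 0]]}}

```text
t: 15.42
ee_pos: [584.0, -5.3, 67.4]
tool_rot: [[0.964, 0.266, -0.001], [0.266, -0.964, 0.0], [-0.001, -0.0, -1.0]]
wrist_force: [-2.7, -0.7, 6.5]
gripper_width: 0.3
```

Call:
{"name": "arm_command", "arguments": {"targets": [[0.0019, 0.0005, 0, 0, 0, 0], [0.0019, 0.0005, 0, 0, 0, 0], [0.0019, 0.0005, 0, 0, 0, 0], [0.0019, 0.0005, 0, 0, 0, 0], [0.0019, 0.0005, 0, 0, 0, 0], [0, 0, 0, 0, 0, 0]]}}

```text
t: 16.18
ee_pos: [593.5, -2.8, 67.3]
tool_rot: [[0.964, 0.266, -0.001], [0.266, -0.964, 0.0], [-0.001, -0.0, -1.0]]
wrist_force: [-2.8, 0.2, 6.7]
gripper_width: 0.7
```

Call:
{"name": "arm_command", "arguments": {"targets": [[0.001, 0.0003, 0, 0, 0, 0], [0.001, 0.0003, 0, 0, 0, 0], [0, 0, 0, 0, 0, 0]]}}

```text
t: 16.55
ee_pos: [595.4, -2.2, 67.3]
tool_rot: [[0.964, 0.266, -0.001], [0.266, -0.964, 0.0], [-0.001, -0.0, -1.0]]
wrist_force: [-2.1, -1.0, 6.3]
gripper_width: 0.7
```

Call:
{"name": "arm_command", "arguments": {"targets": [[0.001, 0.0003, 0, 0, 0, 0], [0.001, 0.0003, 0, 0, 0, 0], [0, 0, 0, 0, 0, 0]]}}

```text
t: 16.92
ee_pos: [596.6, -1.8, 67.2]
tool_rot: [[0.964, 0.266, -0.003], [0.266, -0.964, -0.0], [-0.003, -0.0, -1.0]]
wrist_force: [-8.3, -3.9, 11.1]
gripper_width: 0.2
```

Call:
{"name": "arm_command", "arguments": {"targets": [[0.001, 0.0003, 0, 0, 0, 0], [0.001, 0.0003, 0, 0, 0, 0], [0, 0, 0, 0, 0, 0]]}}

```text
t: 17.3
ee_pos: [596.9, -1.6, 67.1]
tool_rot: [[0.964, 0.266, -0.006], [0.266, -0.964, -0.001], [-0.006, -0.001, -1.0]]
wrist_force: [-20.9, -7.3, 22.1]
gripper_width: 0.3
```

The force has risen to 22 N, so the keeper is at its end stop. I'll back off, lift clear and check.

Call:
{"name": "arm_command", "arguments": {"targets": [[-0.003, -0.0008, 0, 0, 0, 0], [-0.003, -0.0008, 0, 0, 0, 0], [0, 0, 0.005, 0, 0, 0], [0, 0, 0.02, 0, 0, 0], [-0.02, -0.005, 0.03, 0, 0, 0], [-0.03, -0.008, 0.03, 0, 0, 0], [-0.03, -0.008, 0.02, 0, 0, 0], [0, 0, 0, 0, 0, 0], [0, 0, 0, 0, 0, 0]]}}

```text
t: 18.42
ee_pos: [514.3, -23.6, 172.9]
tool_rot: [[0.964, 0.265, 0.001], [0.265, -0.964, -0.0], [0.001, 0.0, -1.0]]
wrist_force: [-0.1, -0.1, -0.6]
gripper_width: 0.1
```

```bash
python3 - <<'E'
from h import *
d=shot('wrist','w5');s=env.state();print(s['t'],s['ee_pos'],s['wrist_force'])
E
```

```text
18.475 [514.29144408 -23.55472508 172.50801472] [-0.10930226  0.12756023 -0.25020379]
```

View pics/w5.png

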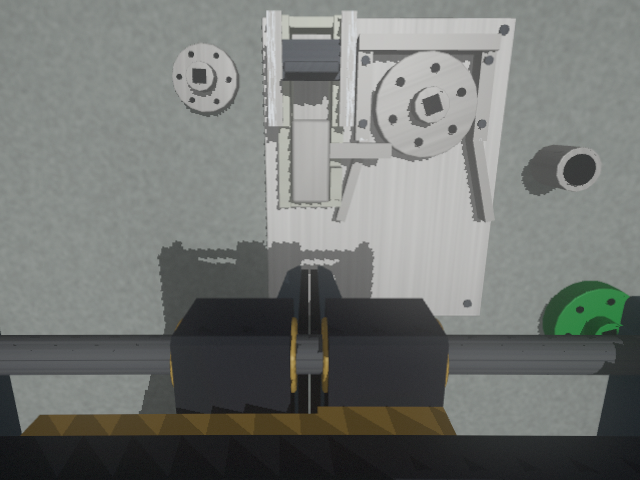

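The keeper tab (v≈40–80) now stands well past the pad (v≈120–201), and the adapter is at the stop. A numeric check of both:

```bash
python3 - <<'E'
from h import *
d=load('w5');R=np.array([[.965,-.2622],[.2622,.965]]);t=np.array([619.5,-77.8])
for z in(71,82):
    a,b=[at(d,311,v,z)[:2] for v in(201,120)];print(z,'padlen',np.linalg.norm(a-b),(R.T@(b-t)).round(1))
for n,p,z in[('tabtopnear',(311,68),98),('tabbotnear',(311,80),62),('flange',(426,104),32)]:
    w=at(d,*p,z)[:2];print(n,(R.T@(w-t)).round(1))
E
```

```text
71 padlen 50.59676213350163 [-9.  80.1]
82 padlen 48.55483043666827 [-9.1 80.1]
tabtopnear [17.6 80.3]
tabbotnear [15.  80.2]
flange [ 2.4 -0.4]
```

```bash
python3 -c "
from h import *
print(env.sign_off())"
```

```text
the job is handed in; nothing more can be done
None
```

The job is handed in at about 18.5 s of the 51 s allowed. The adapter is home, and the plunger is pressed and trapped under the keeper. No verdict comes back.

- **Adapter:** I pushed it with shut fingers until it met the end stop, with about 24 N on the fingers. After the keeper slid, the picture puts it at x 2.4, y -0.4. My fixture frame reads roughly 1–2 mm high in x, so that fits fully home.
- **Plunger:** It went down about 14.5 mm at about 6 N. A pin on the flange would have stopped at 5 mm, so the adapter was clear of it.
- **Keeper:** I pushed it along with the plunger held down until it hit its own stop at about 22 N.
- **After letting go:** The tab stands about 24 mm past the pad's end, which is the 2 mm gap plus the full 22 mm of travel. The pad measures 50.6 mm long at the trapped height and 48.6 mm at the raised height, against 52 mm true. That favours it staying down, but only weakly.
- **Other checks:** The gripper touched nothing at the end, with about 0.3 N on the wrist. I moved nothing else on purpose, and the things visible in the last picture look in place; I took no final overhead picture of the whole bench.
- **Disagreement:** The top and wrist cameras placed the fixture about 4 mm apart. I used their average and relied on contact force to find the stops.

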